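Dry-run the stepped weld and mark it checked

TASK

Two welded steel test coupons lie in holders: on the one whose weld takes a sideways step, trace the whole weld with the fingertips together, from its notched end to the other end, staying about a centimetre above the bead and never touching the coupon. Then mark it as checked: with a fingertip push the black slider tab on that coupon's own holder along its track all the way to the opposite end, and move clear. Grasp and lift nothing, and leave the other coupon, its slider and everything else as they are.

Things in the scene. Friction and masses are not known exactly. Their poses are not given: they have to be found in the camera images.
- step_coupon: the coupon with the stepped weld: steel plate 80 x 130 x 8 mm lying in its holder, never to be touched. Origin: centre of its underside; top face at z +8 mm; x across the weld, y along it, z up. Its raised weld bead (10 mm wide, 2.5 mm high) runs from a 18 mm wide, 14 mm deep notch in the -y edge straight in +y, then slants sideways by 30 mm, then runs straight in +y again to the +y edge. Bends at (x, y) = (-14, -20) and (16, 15) mm; start (-14, -49), finish (16, 63) mm.
- plain_coupon: the other coupon, with one straight weld down its middle from notch to far edge: steel plate 80 x 130 x 8 mm lying in its holder, never to be touched. Origin: centre of its underside; top face at z +8 mm; x across the weld, y along it, z up. 
- step_holder: holder of the stepped-weld coupon: fixed aluminium base plate, 8 mm thick, 150 x 150 mm, reaching 90 mm to -x, 60 mm to +x and 75 mm to either side in y of its origin, which lies on the work surface. It carries a coupon between low corner pieces (centred 12 mm to +x of the origin, the coupon's axes within 1.5 degrees of the holder's) and, along its -x edge (66 mm to -x), a slider in a straight track along y. 
- plain_holder: holder of the straight-weld coupon, the same: fixed aluminium base plate, 8 mm thick, 150 x 150 mm, reaching 90 mm to -x, 60 mm to +x and 75 mm to either side in y of its origin, which lies on the work surface. It carries a coupon between low corner pieces (centred 12 mm to +x of the origin, the coupon's axes within 1.5 degrees of the holder's) and, along its -x edge (66 mm to -x), a slider in a straight track along y. 
- step_slider (a joint): on the stepped-weld coupon's holder: slider position in m along the holder's +y: 0 at the -y end of the track, 0.060 at the stop at the +y end; friction about 1.5 N, no spring, it stays where it is left. It starts between 0 and 0.012.
- step_slider_top (a point): on the stepped-weld coupon's holder: centre of the top of the black slider tab (20 mm across the track, 14 mm along it, 16 mm tall, top 27.5 mm above the work surface and 17.5 mm above the track); the track beside it is 10 mm above the work surface. 
- plain_slider_top (a point): on the other holder (leave alone): centre of the top of the black slider tab (20 mm across the track, 14 mm along it, 16 mm tall, top 27.5 mm above the work surface and 17.5 mm above the track); the track beside it is 10 mm above the work surface. 
- short_sample: bystander: plain metal cylinder 36 mm across, 32 mm tall, loose; origin at the centre of its underside
- wide_sample: bystander: metal cylinder with two dark spots on top, 41 mm across, 24 mm tall, loose; origin at the centre of its underside
- swab_pot: bystander: white pot of swabs 58 mm across, 84 mm tall, loose; origin at the centre of its underside
- seam_0 (a point): point on the crest of the stepped weld bead, the notched start, 2 mm along it; about 18.5 mm above the work surface; axes as the coupon's
- seam_1 (a point): point on the crest of the stepped weld bead, 25.6 mm along it from the notched start; about 18.5 mm above the work surface; axes as the coupon's
- seam_2 (a point): point on the crest of the stepped weld bead, 49.2 mm along it from the notched start; about 18.5 mm above the work surface; axes as the coupon's
- seam_3 (a point): point on the crest of the stepped weld bead, 72.8 mm along it from the notched start; about 18.5 mm above the work surface; axes as the coupon's
- seam_4 (a point): point on the crest of the stepped weld bead, 96.4 mm along it from the notched start; about 18.5 mm above the work surface; axes as the coupon's
- seam_5 (a point): point on the crest of the stepped weld bead, the far end, 3 mm short of its finish; about 18.5 mm above the work surface; axes as the coupon's

How it is judged (in metres and radians):
On the way, in this order (a step that is already met when the one before it is completed fails the run):
1. fingertips close above the weld, at the notched start of the stepped weld (seam_0), slider not yet moved across (horizontal distance between the grasp point and seam_0 below 0.0105 m and z of the grasp point in the frame of seam_0 below 0.045 m and value of joint step_slider below 0.03 m), for 0.04 s.
2. fingertips close above the weld, along the first straight part (seam_1), slider not yet moved across (horizontal distance between the grasp point and seam_1 below 0.0105 m and z of the grasp point in the frame of seam_1 below 0.045 m and value of joint step_slider below 0.03 m), for 0.04 s.
3. fingertips close above the weld, onto the slanting part (seam_2), slider not yet moved across (horizontal distance between the grasp point and seam_2 below 0.0105 m and z of the grasp point in the frame of seam_2 below 0.045 m and value of joint step_slider below 0.03 m), for 0.04 s.
4. fingertips close above the weld, at the end of the slanting part (seam_3), slider not yet moved across (horizontal distance between the grasp point and seam_3 below 0.0105 m and z of the grasp point in the frame of seam_3 below 0.045 m and value of joint step_slider below 0.03 m), for 0.04 s.
5. fingertips close above the weld, along the last straight part (seam_4), slider not yet moved across (horizontal distance between the grasp point and seam_4 below 0.0105 m and z of the grasp point in the frame of seam_4 below 0.045 m and value of joint step_slider below 0.03 m), for 0.04 s.
6. fingertips close above the weld, at the far end of the weld (seam_5), slider not yet moved across (horizontal distance between the grasp point and seam_5 below 0.0105 m and z of the grasp point in the frame of seam_5 below 0.045 m and value of joint step_slider below 0.03 m), for 0.04 s.
At the end, for the whole second after the job is handed in: Stepped weld traced from notch to far end within 10.5 mm sideways, fingertips under about 25 mm above it; then its holder's slider within 5 mm of the far stop; coupons, samples and pot at rest within 6 mm of their starts, the other slider within 5 mm; coupons never touched (value of joint step_slider above 0.055 m and distance of plain_slider_top from where it was at the start of the episode below 0.005 m and distance of each of step_coupon, plain_coupon, short_sample, wide_sample, swab_pot from where it was at the start of the episode below 0.006 m and linear speed of each of step_coupon, plain_coupon below 0.02 m/s).
It fails at once if the fingers or arm touch a coupon (contact force between any of the fingers, the arm and step_coupon above 0.5 N or contact force between any of the fingers, the arm and plain_coupon above 0.5 N).
It fails at once if a coupon is moved or lifted (distance of any of step_coupon, plain_coupon from where it was at the start of the episode above 0.006 m).
It fails at once if a sample or the swab pot is moved or lifted (distance of any of short_sample, wide_sample, swab_pot from where it was at the start of the episode above 0.006 m).
It fails at once if the slider of the other holder is moved (distance of plain_slider_top from where it was at the start of the episode above 0.005 m).
It also fails if it takes over 48 s, if anything falls off the work surface, if the arm or the gripper's body presses on something with over 40 N, if the wrist force passes 120 N, or if a joint passes its speed limit or range.

ROBOT

A 6-joint arm with a two-finger parallel gripper is mounted at the origin on a cart in front of the work surface, level with it; the furniture and walls round the work are solid. World frame = base frame: x ahead of the robot, y to its left, z up, the work surface at z = 0. Lengths are in mm, angles in rad, forces in N, time in s.
With the tool pointing down it reaches from about 350 to 775 mm from the base axis. Payload 5.5 kg.
Tool frame: the origin (TCP) lies midway between the tips of the shut fingers; the grasp point (between the pads) lies 19 mm behind it; z points along the fingers, y is the direction in which the jaws open and shut (so a half turn about z gives the same grasp; the last joint's range is limited). The gripper opens to 85 mm and grips with 20 to 120 N. Pads are 22 mm wide; open, the fingers measure 114 mm over their backs; the gripper's body (76 mm by 85 mm) begins 54 mm behind the grasp point. The pads swing forward as they close: fully open they stand 13 mm farther back than shut.
Start: joints at [1.065, 0.313, 0.046, 1.304, 0, 1.431], TCP at [205.702, 536.99, 231.323] pointing down, gripper open.
Joint ranges: [-2.76, 2.76], [-0.86, 1.69], [-1.03, 1.26], [-2.2, 2.34], [-1.47, 1.5], [-3.14, 3.14]. Speed limits (rad/s): [2.57, 2.57, 3.14, 3.14, 3.14, 3.14].

INTERFACE

Orientations are given as a 3x3 rotation matrix whose columns are the frame's x, y, z axes.
In Python, from bench import readout, imaging, order gives the robot as it stands.
- The arm moves only by the tool servo_tool, never from a script. Its argument "series" is a list that holds one entry, the list of rows, each a list of 6 numbers: the shift along the world's x, y, z in mm, then the turn, a rotation vector about the world's x, y, z in degrees. In form: [[[x, y, z, ax, ay, az], ...]]. A call has 1 to 20 rows; each row is the pose to reach, as a shift and turn from the pose commanded when the call began; what a row does not reach only later rows make up. A row lasts 1/8 s, in which the tool goes at most 62.5 mm and 10.7 degrees, less where a joint would pass 70% of its speed; a pose out of reach is approached as far as the arm can. A call with a gripper value outside its range is refused whole. "fingers" is the closure, from 0 (fully open) to 1 (shut), set as the call begins (left out, the last holds). The fingers move at their own pace and stop on an object; "grip_force" is the grip in N (left out, the last holds). Time passes only in rows, so rows that repeat a pose let the fingers close. It gives the time, the measured TCP pose, the force and the opening at its end, in the units of the state.
- readout.observe(): the state, without advancing time (a new reading comes with each control period).
- imaging.read_camera(name): name is "side" or "top" or "wrist"; returns a dict with "img" (480x640x3 uint8, blue, green, red), "camera_matrix" (3x3 intrinsics, pixels), "k1" (the pictures are not rectified: a ray, as slopes to the right and down, at radius r is drawn at 1 + k1 r^2 times it, then the intrinsics apply), "R" (3x3) and "t" (3): a world point X has camera coordinates R X + t; the wrist camera has in their place "T_tool_cam" (4x4, takes a point from camera to tool coordinates, whose origin is the TCP and whose axes are the flange's). Camera axes: x right, y down, z forward; pixel columns grow to the right and rows downward; lengths in mm; the calibration is good to about 2 mm. A picture is of the moment at which its call begins: read the wrist's pose just before it. There is no depth.
- order.close_job(): hands the job in, once; it reports no verdict.
The state is a dict: "clock": time; "q": joint angles; "dq": joint speeds; "tau": joint torques, N m; "tcp_pos": TCP position; "tool_rot": TCP orientation; "ft_force": force on the tool from outside, world axes, zero at the start; "ft_torque": the same for the moment, N m; "grip_width": finger opening in mm.
Only numpy, scipy, OpenCV 4.12 (cv2) and the standard library are available. Lean on these libraries where they do the work, as an engineer would, in place of code of your own. Each camera call takes 0.05 s, during which the arm holds its last target.

## Working session

There is one attempt and no reset: what is moved stays moved. The work goes in short steps, Python scripts to look and compute and a tool call to move; the robot and the scene stay as the last step left them, time stands still between calls to the robot, and variables do not carry over. Pictures are saved under pics/ and viewed, and the job is handed in when it is done.

Besides the shell and the picture viewer there is one more tool, called after "Call:" as a command line: name --argument value ..., lists and objects as JSON in quotes. servo_tool: Moves the arm, as the interface text tells. Its arguments: {"type":"object","properties":{"series":{"type":"array"},"fingers":{"type":"number"},"grip_force":{"type":"number"}},"required":["series"]}

```bash
mkdir -p pics
python3 - <<'E'
from bench import readout, imaging
import cv2,json,numpy as np
s=readout.observe()
print(s)
for n in ["top","side","wrist"]:
    c=imaging.read_camera(n); cv2.imwrite(f"pics/{n}0.png",c["img"])
    print(n,{k:np.round(v,4).tolist() for k,v in c.items() if k!="img"})
    np.savez(f"{n}0.npz",**c)
E
```

```text
{'clock': 0.0, 'q': array([ 1.06540179e+00,  3.14009831e-01,  4.49947986e-02,  1.30360218e+00,
       -3.88676031e-06,  1.43116716e+00]), 'dq': array([-1.01277886e-03, -8.44073684e-05,  3.47104299e-04, -2.75867900e-04,
       -1.11740428e-03, -8.21701920e-05]), 'tau': array([-2.17559544e-03, -4.80636764e+01,  2.98529506e+01,  1.97406061e-02,
       -3.66991890e-04, -8.65956139e-06]), 'tcp_pos': array([205.43602749, 536.50837199, 230.40997611]), 'tool_rot': array([[-9.33850179e-01,  3.57663350e-01, -8.78186927e-04],
       [ 3.57664341e-01,  9.33848850e-01, -1.59512870e-03],
       [ 2.49574778e-04, -1.80370737e-03, -9.99998342e-01]]), 'ft_force': array([ 0.89966457,  0.21574808, -0.09802542]), 'ft_torque': array([ 0.03609185, -0.02588071, -0.06678329]), 'grip_width': 85.24402940064441}
top {'camera_matrix': [[613.5001, 0.0, 312.5442], [0.0, 613.5001, 233.7052], [0.0, 0.0, 1.0]], 'k1': -0.1393, 'R': [[0.0047, -1.0, 0.0049], [-0.9954, -0.0051, -0.0954], [0.0954, -0.0044, -0.9954]], 't': [-29.6295, 619.1076, 1001.4117]}
side {'camera_matrix': [[502.9889, 0.0, 328.849], [0.0, 502.9889, 244.1887], [0.0, 0.0, 1.0]], 'k1': -0.106, 'R': [[0.9059, -0.423, -0.0214], [-0.2013, -0.3856, -0.9004], [0.3726, 0.82, -0.4344]], 't': [-543.5692, 173.5614, 670.6004]}
wrist {'camera_matrix': [[358.8929, 0.0, 315.6683], [0.0, 358.8929, 246.0594], [0.0, 0.0, 1.0]], 'k1': -0.0273, 'T_tool_cam': [[-0.0009, -0.9484, -0.317, 81.4282], [1.0, -0.0009, 0.0001, 0.8476], [-0.0004, -0.317, 0.9484, -142.3654], [0.0, 0.0, 0.0, 1.0]]}
```

View pics/top0.png

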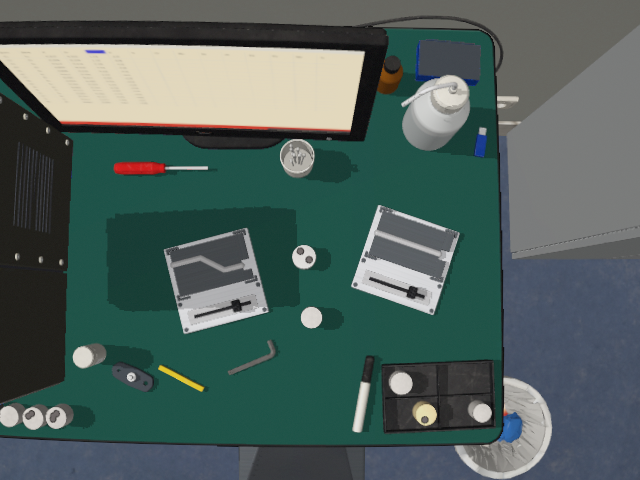

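View pics/side0.png

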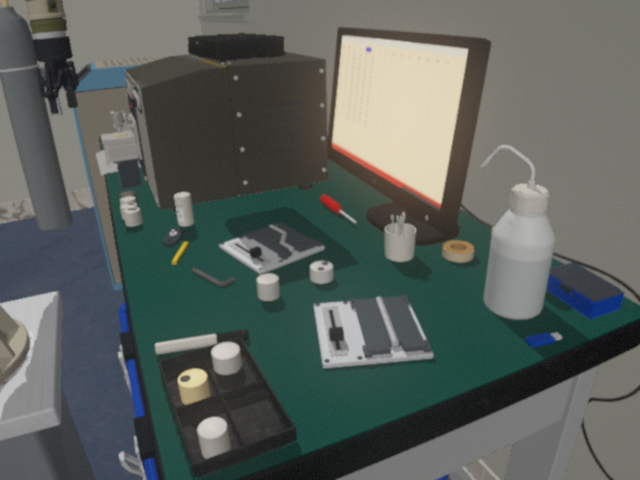

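View pics/wrist0.png

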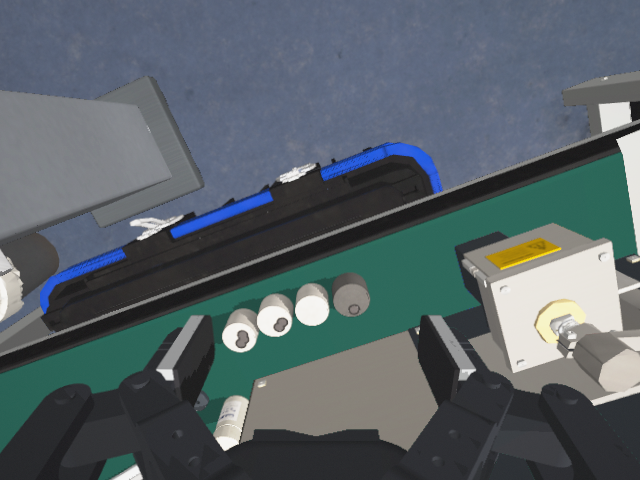

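Run:
```python
import cv2
im=cv2.imread("pics/top0.png")
cv2.imwrite("pics/crop0.png",cv2.resize(im[220:340,155:280],None,fx=5,fy=5,interpolation=cv2.INTER_CUBIC)[:600])
im=cv2.imread("pics/side0.png")
cv2.imwrite("pics/crop1.png",cv2.resize(im[215:315,215:345],None,fx=6,fy=6,interpolation=cv2.INTER_CUBIC))
```

```text
(no output)
```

View pics/crop0.png

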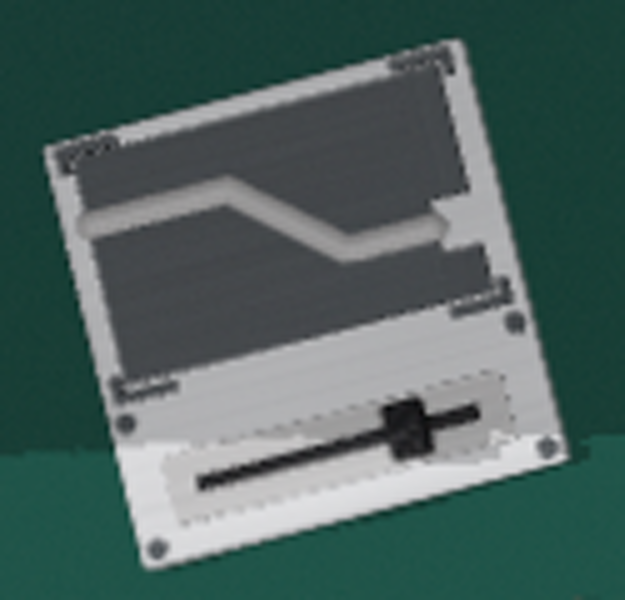

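View pics/crop1.png

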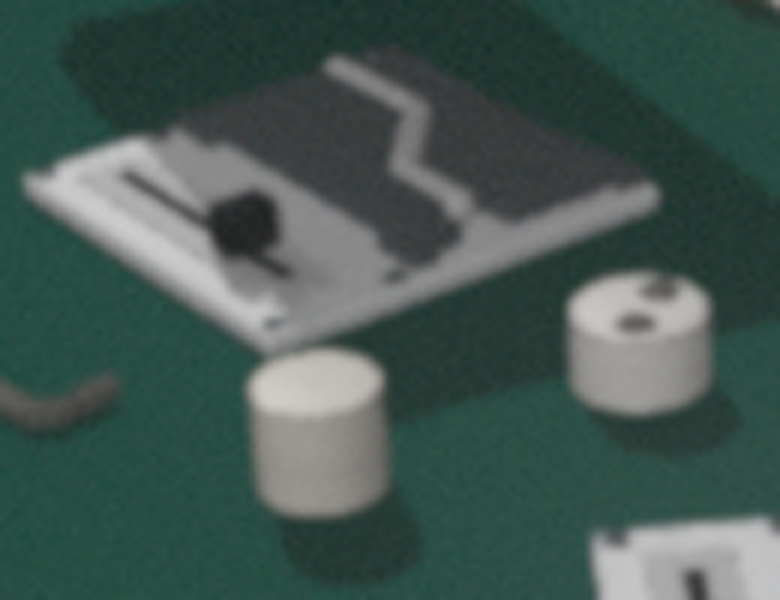

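```bash
cat > h.py <<'E'
import numpy as np,cv2
def cam(n): return dict(np.load(n))
def ray(c,uv):
    d=np.array([c["k1"],0,0,0],float)
    p=cv2.undistortPoints(np.array(uv,float).reshape(-1,1,2),c["camera_matrix"],d).reshape(-1,2)
    v=np.c_[p,np.ones(len(p))]@c["R"]   # R^T v
    return -c["R"].T@c["t"],v
def onz(c,uv,z):
    o,v=ray(c,uv); return o+v*((np.asarray(z)-o[2])/v[:,2])[:,None]
def proj(c,X):
    return cv2.projectPoints(np.array(X,float),cv2.Rodrigues(c["R"])[0],c["t"],c["camera_matrix"],np.array([c["k1"],0,0,0],float))[0].reshape(-1,2)
def fit(m,w):
    m=np.array(m,float);w=np.array(w)[:,:2];a=m-m.mean(0);b=w-w.mean(0)
    th=np.arctan2((a[:,0]*b[:,1]-a[:,1]*b[:,0]).sum(),(a*b).sum())
    R=np.array([[np.cos(th),-np.sin(th)],[np.sin(th),np.cos(th)]])
    t=w.mean(0)-R@m.mean(0); return th,R,t,w-(m@R.T+t)
E
python3 - <<'E'
from h import *
c=cam("top0.npz"); f=lambda l,s,o:(np.array(l,float)+.5)/s-.5+np.array(o)
np.set_printoptions(precision=1,suppress=True)
hc=onz(c,f([(45,147),(463,41),(568,459),(146,570)],5,(155,220)),8)
th,R,t,r=fit([(60,75),(60,-75),(-90,-75),(-90,75)],hc);print("holder",np.degrees(th),t,r)
wb=onz(c,f([(447,226),(345,250),(228,190),(80,228)],5,(155,220)),18.5)
th2,R2,t2,r2=fit([(-14,-49),(-14,-20),(16,15),(16,63)],wb);print("coupon",np.degrees(th2),t2,r2, "holder+12x",t+R@[12,0])
sl=onz(c,f([(407,427)],5,(155,220)),24);print("slider in holder",(sl[:,:2]-t)@R)
s=cam("side0.npz")
X=[list(t2+R2@p)+[18.5] for p in [(-14,-49),(-14,-20),(16,15),(16,63)]]
print(proj(s,X)); print("seen",f([(468,213),(400,165),(418,105),(332,65)],6,(215,215)))
# two-view triangulation
uv=f([(447,226),(345,250),(228,190),(80,228)],5,(155,220));uw=f([(468,213),(400,165),(418,105),(332,65)],6,(215,215))
o1,v1=ray(c,uv);o2,v2=ray(s,uw)
for a,b in zip(v1,v2):
    k=np.linalg.lstsq(np.c_[a,-b],o2-o1,rcond=None)[0];print(o1+a*k[0],o2+b*k[1])
E
```

```text
holder 14.824420775371014 [555.  142.8] [[-0.3 -0.6]
 [-1.2  0.1]
 [ 1.1  0.8]
 [ 0.3 -0.3]]
coupon 15.54403323108416 [566.9 145.5] [[ 0.3 -5.4]
 [-0.3  1.3]
 [ 0.2 -0.1]
 [-0.2  4.2]] holder+12x [566.6 145.9]
slider in holder [[-64.7 -25.9]]
[[291.5 247.6]
 [282.5 242.7]
 [284.4 232.8]
 [270.8 225.9]]
seen [[292.6 250.1]
 [281.2 242.1]
 [284.2 232.1]
 [269.9 225.4]]
[567.   89.5  15.3] [566.7  89.6  15.3]
[558.4 123.6  19.6] [556.9 124.1  19.6]
[578.4 163.8  20.4] [578.  163.9  20.4]
[565.2 214.8  18. ] [564.9 215.   18. ]
```

Run:
```python
from h import *
np.set_printoptions(precision=0,suppress=True)
c=cam("top0.npz");s=cam("side0.npz")
print(onz(c,[(72,140),(65,270),(62,385),(0,405),(60,260),(240,445),(90,355),(5,415),(58,415),(0,440)],0))
o1,v1=ray(c,[(0,96),(72,140),(62,262),(0,262)]);
# box front-right features in side view ground points
print("side ground",onz(s,[(160,202),(328,187),(140,135)],0))
print("tcp proj side",proj(s,[[205,537,230]]))
# vertical edge heights: side view at (133,85) top of near-left edge, (325,62) top right
g=onz(s,[(160,202),(328,187)],0)
for p in g:
    for z in (100,150,200,250,300,350): print(z,proj(s,[[p[0],p[1],z]]))
```

```text
[[789. 407.   0.]
 [556. 408.   0.]
 [355. 409.   0.]
 [315. 525.   0.]
 [573. 418.   0.]
 [260.  95.   0.]
 [408. 359.   0.]
 [297. 515.   0.]
 [302. 416.   0.]
 [252. 525.   0.]]
side ground [[ 379.  526.    0.]
 [ 795.  423.    0.]
 [ 412. 1341.    0.]]
tcp proj side [[ 66. 119.]]
100 [[154. 163.]]
150 [[150. 143.]]
200 [[147. 123.]]
250 [[144. 101.]]
300 [[140.  79.]]
350 [[137.  56.]]
100 [[327. 150.]]
150 [[327. 130.]]
200 [[326. 110.]]
250 [[326.  89.]]
300 [[325.  68.]]
350 [[325.  46.]]
```

Run:
```python
import cv2
im=cv2.imread("pics/side0.png")
cv2.imwrite("pics/crop2.png",cv2.resize(im[0:240,20:340],None,fx=2.5,fy=2.5,interpolation=cv2.INTER_CUBIC))
```

```text
(no output)
```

View pics/crop2.png

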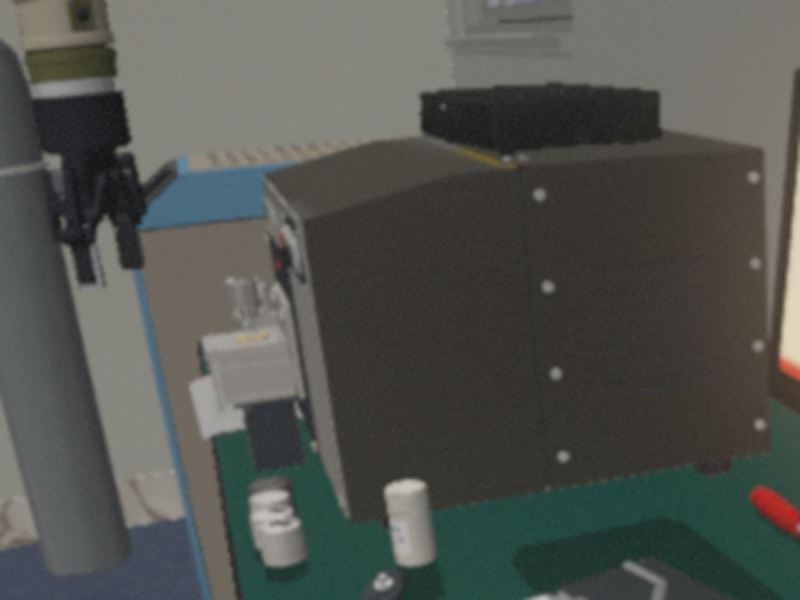

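Call:
servo_tool --series '[[[0,-45,0,0,0,0],[0,-92,0,0,0,0],[0,-137,0,0,0,0],[10,-187,0,0,0,0],[25,-237,0,0,0,0],[55,-275,0,0,0,6],[95,-307,0,0,0,12],[140,-325,-10,0,0,18],[190,-340,-25,0,0,24],[240,-360,-45,0,0,30],[290,-380,-60,0,0,36],[330,-390,-75,0,0,36],[354,-397,-81,0,0,36],[354,-397,-81,0,0,36],[354,-397,-81,0,0,36],[354,-397,-81,0,0,36]]]' --fingers 1

```text
clock: 2.15
tcp_pos: [558.8, 140.5, 150.9]
tool_rot: [[-0.966, -0.26, 0.0], [-0.26, 0.966, 0.0], [-0.0, 0.0, -1.0]]
ft_force: [0.3, 0.3, -1.0]
grip_width: -0.1
```

Run:
```python
from bench import readout, imaging
import cv2,numpy as np
s=readout.observe()
c=imaging.read_camera("wrist"); cv2.imwrite("pics/wrist1.png",c["img"])
T=np.eye(4);T[:3,:3]=s["tool_rot"];T[:3,3]=s["tcp_pos"]
W=np.linalg.inv(T@c["T_tool_cam"]); c["R"]=W[:3,:3];c["t"]=W[:3,3]
np.savez("wrist1.npz",**c); print(s["tcp_pos"])
```

```text
[558.8033915  140.4841181  150.86888662]
```

View pics/wrist1.png

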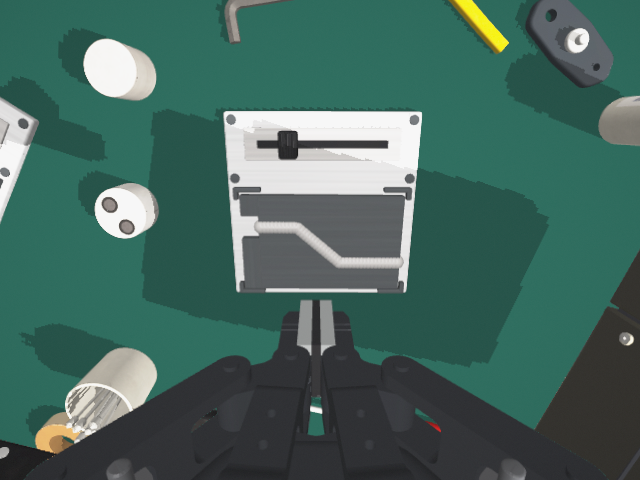

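Run:
```python
from h import *
np.set_printoptions(precision=1,suppress=True)
c=cam("wrist1.npz")
img=c["img"];cv2.imwrite("pics/crop3.png",cv2.resize(img[105:300,215:430],None,fx=3,fy=3,interpolation=cv2.INTER_CUBIC))
hc=onz(c,[(407,292),(238,292),(224,112),(421,113)],8)
th,R,t,r=fit([(60,75),(60,-75),(-90,-75),(-90,75)],hc);print("holder",np.degrees(th),t,r)
M=[(-14,-49),(-14,-20),(16,15),(16,63)]
wb=onz(c,[(257,227),(298,227),(339,262),(403,262)],18.5)
th2,R2,t2,r2=fit(M,wb);print("coupon",np.degrees(th2),t2,r2,t+R@[12,0])
sl=onz(c,[(288,144)],[20]);print("slider",(sl[:,:2]-t)@R)
# fingertip: project tcp
s=cam("wrist1.npz");print("tcp px",proj(c,[[558.8,140.5,150.9]]))
```

```text
holder 15.134372150069185 [555.2 146. ] [[-0.7 -0.7]
 [-1.4  0.8]
 [ 0.3  1. ]
 [ 1.8 -1.1]]
coupon 15.618715136071025 [565.9 148.6] [[ 0.3 -2.7]
 [-0.3  0.8]
 [ 0.3 -1.3]
 [-0.3  3.3]] [566.8 149.2]
slider [[-66.6 -25.9]]
tcp px [[314.5 316.6]]
```

View pics/crop3.png

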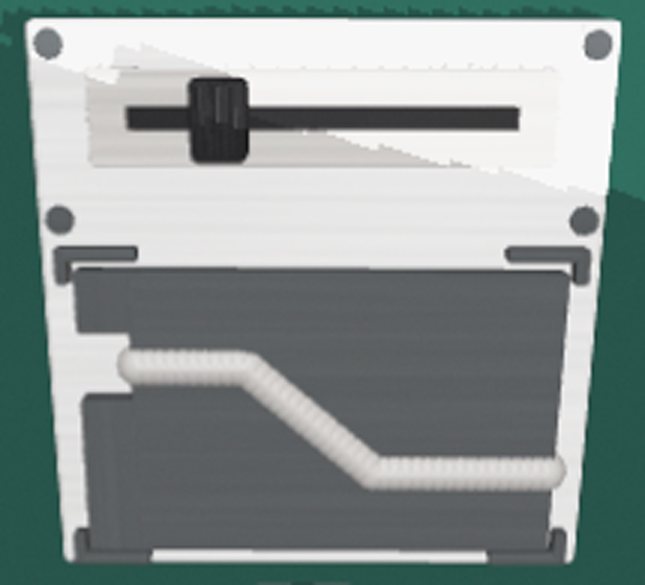

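Call:
servo_tool --series '[[[6.2,-42.2,-20,0,0,0],[6.2,-42.2,-50,0,0,0],[6.2,-42.2,-75,0,0,0],[6.2,-42.2,-95,0,0,0],[6.2,-42.2,-95,0,0,0],[6.2,-42.2,-95,0,0,0]]]'

```text
clock: 2.95
tcp_pos: [566.3, 98.1, 56.5]
tool_rot: [[-0.966, -0.26, 0.001], [-0.26, 0.966, 0.0], [-0.001, -0.0, -1.0]]
ft_force: [1.2, 0.8, -0.1]
grip_width: -0.3
```

Call:
servo_tool --series '[[[0,0,-12,0,0,0],[0,0,-19,0,0,0],[0,0,-19,0,0,0],[0,0,-19,0,0,0]]]'

```text
clock: 3.45
tcp_pos: [566.0, 97.8, 36.3]
tool_rot: [[-0.966, -0.259, -0.0], [-0.259, 0.966, 0.0], [0.0, 0.0, -1.0]]
ft_force: [0.2, -0.6, -0.0]
grip_width: 0.1
```

Run:
```python
from bench import readout, imaging
import cv2,numpy as np
from h import *
s=readout.observe();print(s["tcp_pos"])
a=imaging.read_camera("side")["img"][190:290,215:345];b=imaging.read_camera("wrist")["img"][100:400,180:460]
cv2.imwrite("pics/s2.png",cv2.resize(a,None,fx=6,fy=6,interpolation=cv2.INTER_CUBIC));cv2.imwrite("pics/w2.png",cv2.resize(b,None,fx=2,fy=2))
```

```text
[565.9551304   97.76429515  36.33346649]
```

View pics/s2.png

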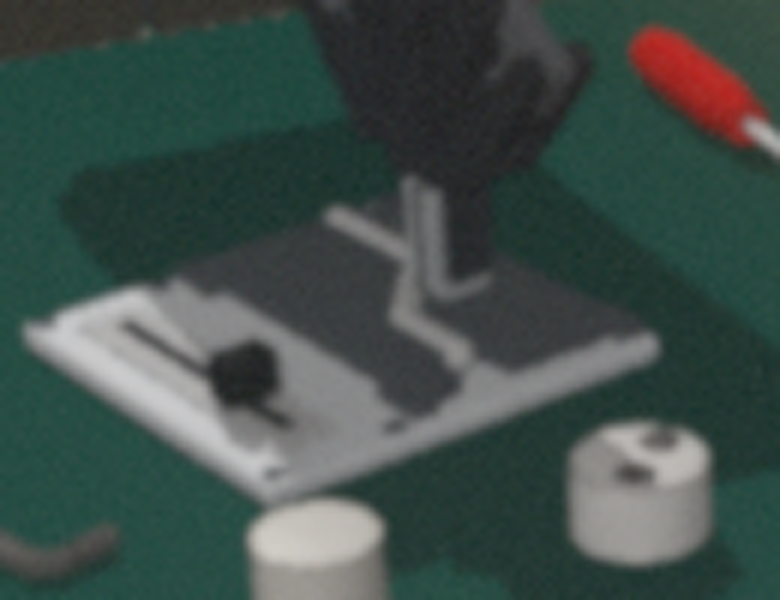

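View pics/w2.png

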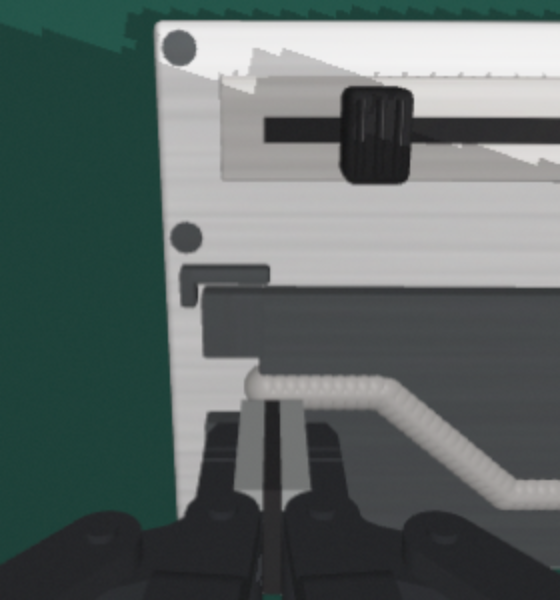

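Run:
```python
from h import *
np.set_printoptions(precision=1,suppress=True)
s=cam("side0.npz")
tcp=np.array([566,97.8,36.3]);x=np.array([-.966,-.26,0]);y=np.array([-.26,.966,0])
P=proj(s,[tcp,tcp+11*x,tcp-11*x,[565.5,98,18.5],[567,94.5,18.5]])
print((P-[215,190]+.5)*6-.5)
w=cam("wrist1.npz")
# wrist camera at present
T=np.eye(4);T[:3,:3]=np.c_[x,y,[0,0,-1]];T[:3,3]=tcp
W=np.linalg.inv(T@w["T_tool_cam"]);w["R"]=W[:3,:3];w["t"]=W[:3,3]
P=proj(w,[tcp,tcp+11*x,[565.5,98,18.5]]);print((P-[180,100])*2)
# bead features in this view (crop px)
f=lambda l:np.array(l)/2+[180,100]
print(onz(w,f([(250,385),(385,391),(508,495)]),18.5), onz(w,f([(157,22),(180,515)]),8))
```

```text
[[452.9 293.2]
 [424.3 303.4]
 [481.  283.2]
 [454.2 344.3]
 [462.7 347.6]]
[[268.8 434.1]
 [268.7 389.7]
 [270.3 396.3]]
[[563.6  92.4  18.5]
 [556.6 125.   18.5]
 [577.  165.4  18.5]] [[487.5  50.9   8. ]
 [612.7  84.4   8. ]]
```

Call:
servo_tool --series '[[[-0.5,0,-6,0,0,0],[-0.5,0,-6,0,0,0],[-0.5,0,-6,0,0,0],[-2.8,8,-6,0,0,0],[-5,16,-6,0,0,0],[-7,23,-6,0,0,0],[-7.8,26,-6,0,0,0],[-4,34,-6,0,0,0],[0,42,-6,0,0,0],[3.8,50,-6,0,0,0],[7.7,58,-6,0,0,0],[11,65,-6,0,0,0],[11.8,68,-6,0,0,0],[9.5,76,-6,0,0,0],[7.2,84,-6,0,0,0],[5,92,-6,0,0,0],[2.7,101,-6,0,0,0],[-0.2,111,-6,0,0,0],[-0.2,111,-6,0,0,0],[-0.2,111,-6,0,0,0]]]'

```text
clock: 6.05
tcp_pos: [565.7, 208.8, 30.3]
tool_rot: [[-0.966, -0.26, 0.0], [-0.26, 0.966, -0.0], [-0.0, -0.0, -1.0]]
ft_force: [-0.4, -0.6, -0.4]
grip_width: -0.3
```

Run:
```python
from bench import readout, imaging
import cv2,numpy as np
from h import *
s=readout.observe();print(s["tcp_pos"],s["ft_force"])
b=imaging.read_camera("wrist")["img"][100:400,180:460]
cv2.imwrite("pics/w3.png",cv2.resize(b,None,fx=2,fy=2))
```

```text
[565.72553495 208.82394331  30.34737503] [-0.41932384 -0.62817781 -0.39077985]
```

View pics/w3.png

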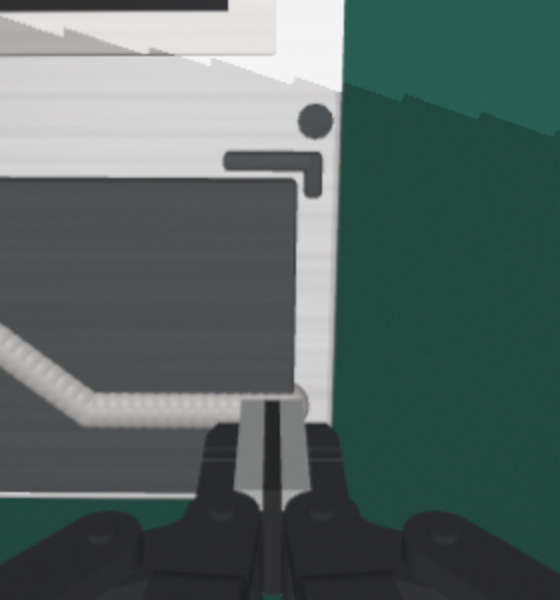

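Call:
servo_tool --series '[[[0,0,30,0,0,0],[0,0,60,0,0,0],[-20,-50,60,0,0,0],[-40,-100,60,0,0,0],[-57,-141,60,0,0,0],[-57,-141,40,0,0,0],[-57,-141,20,0,0,0],[-57,-141,10,0,0,0],[-57,-141,10,0,0,0],[-57,-141,10,0,0,0]]]'

```text
clock: 7.35
tcp_pos: [509.2, 67.9, 40.9]
tool_rot: [[-0.966, -0.26, 0.001], [-0.26, 0.966, 0.0], [-0.001, -0.0, -1.0]]
ft_force: [0.6, 0.7, 0.2]
grip_width: -0.1
```

Run:
```python
from bench import readout, imaging
import cv2,numpy as np
from h import *
s=readout.observe();print(s["tcp_pos"],s["ft_force"])
b=imaging.read_camera("wrist")["img"][100:400,180:560]
cv2.imwrite("pics/w4.png",cv2.resize(b,None,fx=2,fy=2))
```

```text
[509.23825717  67.86450879  40.87365431] [0.62453206 0.72110207 0.23975801]
```

View pics/w4.png

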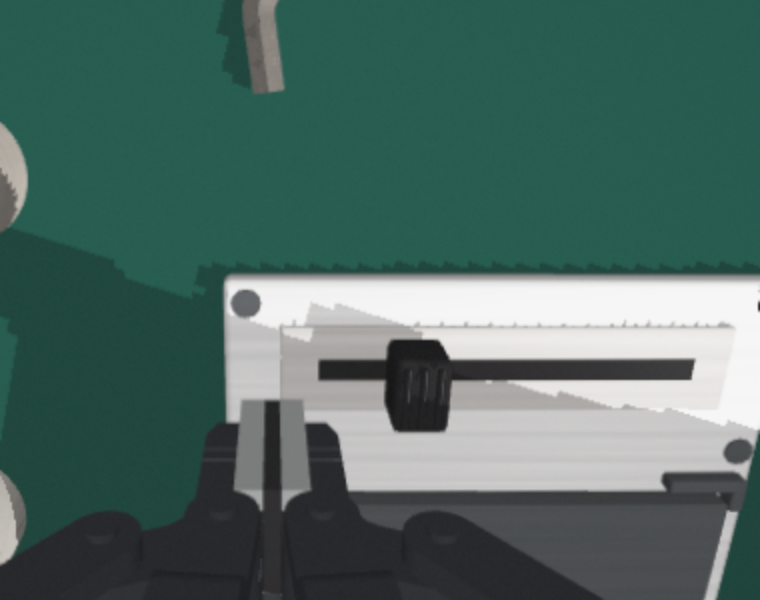

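Run:
```python
from h import *
np.set_printoptions(precision=1,suppress=True)
w=cam("wrist1.npz");tcp=np.array([509.2,67.9,40.9]);x=np.array([-.966,-.26,0]);y=np.array([-.26,.966,0])
T=np.eye(4);T[:3,:3]=np.c_[x,y,[0,0,-1]];T[:3,3]=tcp
W=np.linalg.inv(T@w["T_tool_cam"]);w["R"]=W[:3,:3];w["t"]=W[:3,3]
f=lambda l:np.array(l)/2+[180,100]
uv=f([(319,370),(693,370),(426,402),(402,432),(447,432),(417,342),(226,275)])
X=onz(w,uv,[10,10,27.5,27.5,27.5,10,8])
R=np.c_[x,y];
print(X); print((X-tcp)@np.c_[-x,y])
```

```text
[[504.2  80.2  10. ]
 [478.5 176.8  10. ]
 [498.2 104.3  27.5]
 [507.5 101.2  27.5]
 [504.6 111.9  27.5]
 [489.9 102.7  10. ]
 [485.6  50.2   8. ]]
[[ -1.7  13.2]
 [ -1.3 113.2]
 [ -1.2  38. ]
 [  7.   32.7]
 [  7.   43.7]
 [ -9.6  38.6]
 [-27.3 -10.9]]
```

Call:
servo_tool --series '[[[-1.4,-0.4,-12,0,0,0],[-1.4,-0.4,-24,0,0,0],[-1.4,-0.4,-24,0,0,0],[-3.5,7.3,-24,0,0,0],[-5.6,15,-24,0,0,0],[-6.6,19,-24,0,0,0],[-7.9,23.8,-24,0,0,0],[-9.2,28.6,-24,0,0,0],[-10.5,33.4,-24,0,0,0],[-11.8,38.2,-24,0,0,0],[-13.1,43,-24,0,0,0],[-14.4,47.9,-24,0,0,0],[-14.4,47.9,-24,0,0,0],[-14.4,47.9,-24,0,0,0]]]'

```text
clock: 9.15
tcp_pos: [493.9, 115.9, 16.1]
tool_rot: [[-0.966, -0.26, -0.001], [-0.26, 0.966, 0.001], [0.001, 0.001, -1.0]]
ft_force: [0.9, -0.8, 0.2]
grip_width: -0.3
```

Run:
```python
from bench import readout, imaging
import cv2,numpy as np
from h import *
s=readout.observe();print(s["tcp_pos"],s["ft_force"])
b=imaging.read_camera("wrist")["img"][100:400,180:560]
cv2.imwrite("pics/w5.png",cv2.resize(b,None,fx=2,fy=2))
```

```text
[493.8968961  115.92682196  16.13777479] [ 0.87516906 -0.77323655  0.1659957 ]
```

View pics/w5.png

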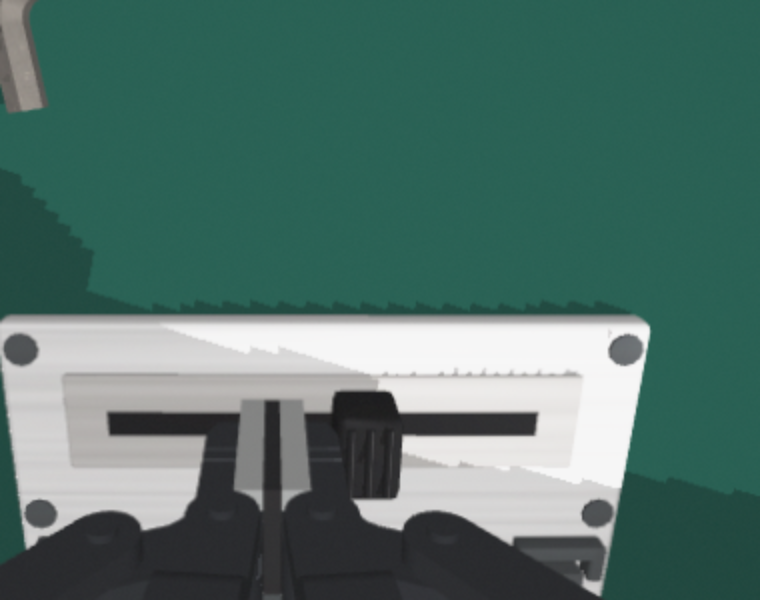

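Call:
servo_tool --series '[[[-1.3,4.8,0,0,0,0],[-2.6,9.7,0,0,0,0],[-3.6,13.5,0,0,0,0],[-4.4,16.4,0,0,0,0],[-4.9,18.3,0,0,0,0],[-4.9,18.3,0,0,0,0]]]'

```text
clock: 9.95
tcp_pos: [489.3, 134.3, 16.3]
tool_rot: [[-0.966, -0.26, -0.0], [-0.26, 0.966, 0.001], [-0.0, 0.001, -1.0]]
ft_force: [-0.8, -0.6, -0.3]
grip_width: -0.1
```

Run:
```python
from bench import readout, imaging
import cv2,numpy as np
from h import *
s=readout.observe();print(s["tcp_pos"],s["ft_force"])
b=imaging.read_camera("wrist")["img"][100:400,180:560]
cv2.imwrite("pics/w6.png",cv2.resize(b,None,fx=2,fy=2))
```

```text
[489.31420471 134.32615889  16.33452952] [-0.83689158 -0.59350039 -0.29174597]
```

View pics/w6.png

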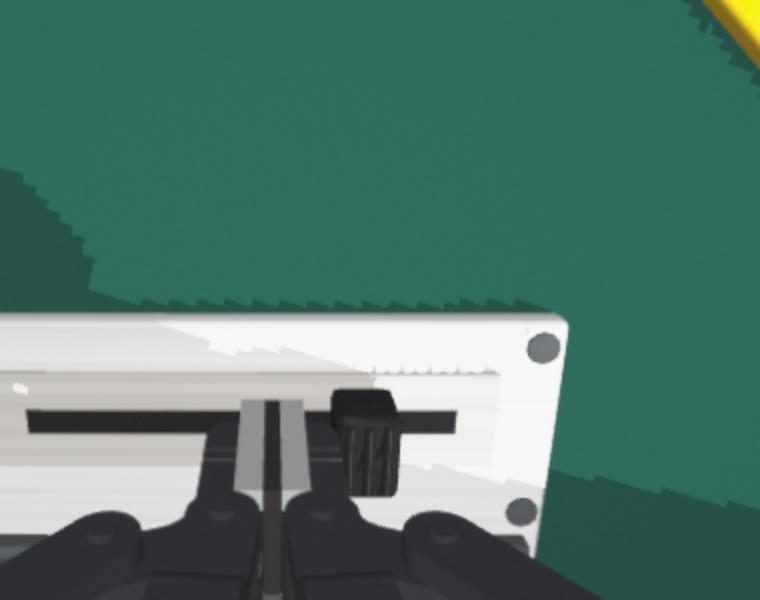

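Call:
servo_tool --series '[[[-0.3,1,0,0,0,0],[-0.5,2,0,0,0,0],[-0.5,2,0,0,0,0]]]'

```text
clock: 10.38
tcp_pos: [489.0, 136.0, 16.4]
tool_rot: [[-0.966, -0.259, 0.0], [-0.259, 0.966, 0.0], [-0.0, -0.0, -1.0]]
ft_force: [0.1, -1.9, -1.0]
grip_width: 0.4
```

Call:
servo_tool --series '[[[-0.3,1,0,0,0,0],[-0.5,2,0,0,0,0],[-0.5,2,0,0,0,0]]]'

```text
clock: 10.75
tcp_pos: [488.7, 137.3, 16.4]
tool_rot: [[-0.966, -0.259, 0.001], [-0.259, 0.966, -0.002], [-0.0, -0.002, -1.0]]
ft_force: [0.9, -5.6, 0.2]
grip_width: -0.1
```

Call:
servo_tool --series '[[[-0.3,1,0,0,0,0],[-0.5,2,0,0,0,0],[-0.5,2,0,0,0,0]]]'

```text
clock: 11.12
tcp_pos: [488.6, 137.7, 16.4]
tool_rot: [[-0.966, -0.258, 0.001], [-0.258, 0.966, -0.005], [0.0, -0.005, -1.0]]
ft_force: [0.4, -11.7, -1.0]
grip_width: 0.0
```

Force climbs while the tip barely advances: the tab is at the stop. Now I'll back off, rise and look.

Call:
servo_tool --series '[[[2.6,-9.7,0,0,0,0],[5,-19,0,0,0,0],[5,-19,0,0,0,0],[5,-19,30,0,0,0],[5,-19,70,0,0,0],[-10,-30,120,0,0,0],[-50,-50,140,0,0,0],[-90,-70,150,0,0,0],[-90,-70,150,0,0,0],[-90,-70,150,0,0,0]]]'

```text
clock: 12.38
tcp_pos: [398.6, 70.2, 166.6]
tool_rot: [[-0.966, -0.259, 0.002], [-0.259, 0.966, 0.001], [-0.002, 0.0, -1.0]]
ft_force: [-0.5, -0.2, 0.7]
grip_width: 0.1
```

Run:
```python
from bench import readout, imaging
import cv2,numpy as np
from h import *
np.set_printoptions(precision=1,suppress=True)
s=readout.observe();print(s["tcp_pos"],s["ft_force"])
b=imaging.read_camera("top")["img"]
cv2.imwrite("pics/t7.png",b)
cv2.imwrite("pics/t7c.png",cv2.resize(b[220:340,155:275],None,fx=5,fy=5,interpolation=cv2.INTER_CUBIC))
d=cv2.absdiff(b,cv2.imread("pics/top0.png")).max(2)
cv2.imwrite("pics/t7d.png",np.clip(d*3,0,255).astype(np.uint8))
```

```text
[398.6  70.2 166.6] [-0.5 -0.2  0.7]
```

View pics/t7.png

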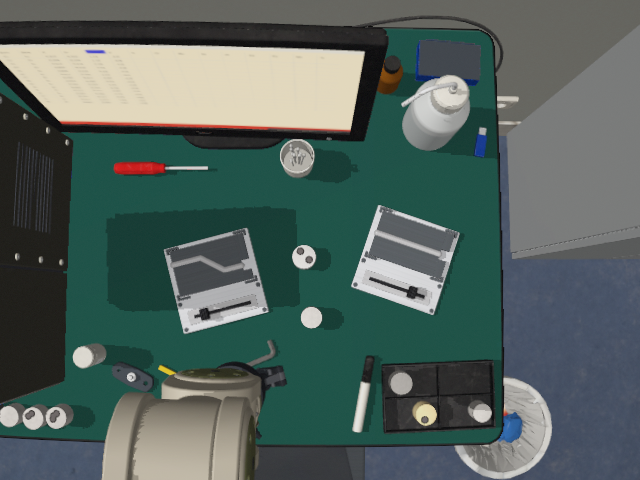

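View pics/t7c.png

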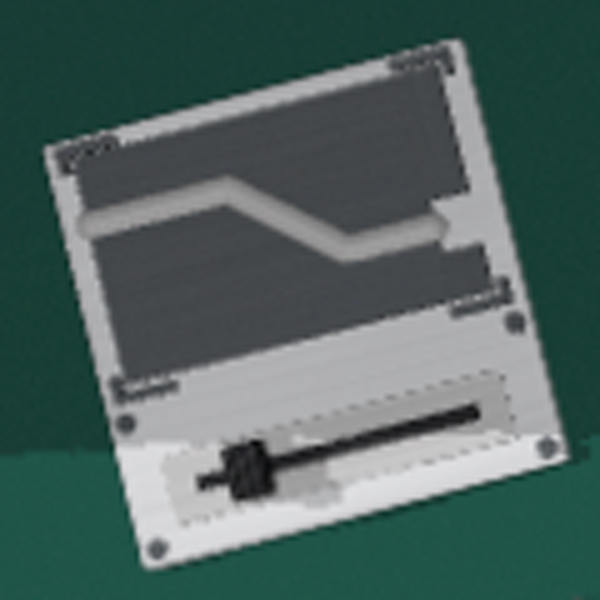

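View pics/t7d.png

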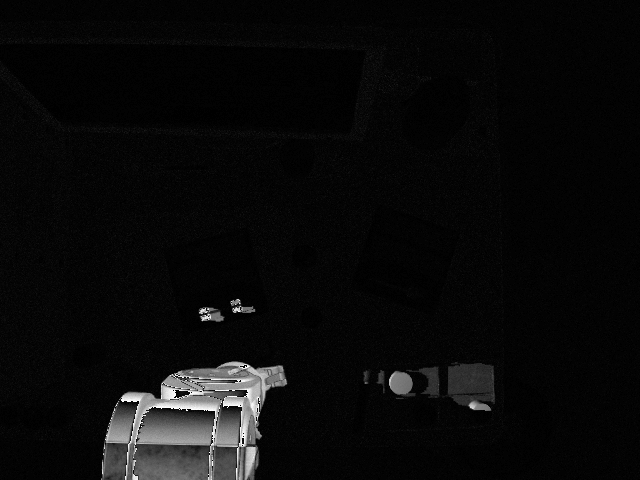

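Run:
```python
from h import *
c=cam("top0.npz");f=lambda l:(np.array(l,float)+.5)/5-.5+np.array((155,220))
a=onz(c,f([(247,469),(407,427)]),24)[:,:2]
e=onz(c,f([(198,483),(479,411)]),10)[:,:2]
u=(e[0]-e[1])/np.linalg.norm(e[0]-e[1]);print("slot",np.linalg.norm(e[0]-e[1]),"tab from slot mid",(a-e.mean(0))@u, np.linalg.norm(a[0]-a[1]))
from bench import order
order.close_job()
```

```text
slot 99.07358145935157 tab from slot mid [ 29.62644438 -26.1207592 ] 55.74817919653261
the job is handed in; nothing more can be done
```

I traced the stepped weld from its notch to the far end, pushed that holder's slider to its far stop, moved clear and handed the job in; no verdict came back.

- **Trace:** I kept the shut fingertips about 12 mm above the bead crest. The coupon position came from two cameras, which agreed within about 3 mm. At the start and the finish, the wrist pictures showed the fingertips over the bead.
- **Contact:** The wrist force stayed at noise level (under 1 N) at every reading I took during the approach and at the end of the trace. I only read it at the end of each move.
- **Slider:** The tab moved about 56 mm. It now sits 29.6 mm past the middle of its track, where the stop should be at 30 mm. At the stop the push force rose to about 12 N while the tip barely moved.
- **Everything else:** Comparing the top camera before and after shows changes at the pushed tab and the arm. The only other differences are brightness changes around the black tray and the pen, which look like the arm's shadow. Both coupons, the other slider, the samples and the pot show no change.

No check failed. The one disagreement was the visible ends of the bead, which lay 3–5 mm beyond the stated start and finish. I put that down to the bead's rounded ends.

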